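# Raise the candle display and crown it

### The arm

A 6-joint arm with a two-finger parallel gripper is mounted at the origin on the work surface. World frame = base frame: x ahead of the robot, y to its left, z up, the work surface at z = 0. Lengths are in m, angles in rad, forces in N, time in s.
With the tool pointing down it reaches from about 0.275 to 1 m from the base axis. Payload 8.4 kg.
Tool frame: the origin (TCP) lies on the centre line of the jaws, within the pads' length; the fingertips stand 17 mm ahead of it and the grasp point (between the pads) lies 2 mm behind it (bot.tcp_to_tips is the z of the fingertips in the tool frame, in m); z points along the fingers, y is the line along which they close (so a half turn about z gives the same grasp; the last joint's range is limited). The gripper opens to 85 mm and grips with 20 to 120 N. Pads are 22 mm wide; open, the fingers measure 114 mm over their backs; the gripper's body (76 mm by 85 mm) begins 54 mm behind the grasp point. The pads swing forward as they close: fully open they stand 13 mm farther back than shut.
Start: joints at [-1.133, 0.353, 1.633, -0, 1.155, -0.002], TCP at [0.266, -0.566, 0.248] pointing down, gripper open.
Joint ranges: [-2.63, 2.63], [-0.92, 2.1], [0.06, 2.66], [-1.3, 4.44], [0, 2.69], [-3.02, 3.02]. Speed limits (rad/s): [2.22, 2.22, 2.79, 3.14, 3.14, 3.14].

### API

Orientations are given as a unit quaternion [x, y, z, w].
In Python, from workcell import bot, hand, kinematics, get_obs, vision, hand_in gives the robot as it stands. The module is installed in compiled form; this text tells all that it offers. Calls block until the motion is done:
- bot.reach(position, orientation): joint-space move of the TCP to a pose.
- bot.servo_line(position, ori=None, velocity=0.15): straight line of the TCP; ori=None keeps the orientation; velocity is the mean speed in m/s.
- bot.goto_joints(angles): joint-space move.
- hand.move_gripper(opening, strength=None): finger opening in m; strength is the grip in N (None keeps the last); returns when the fingers have stopped.
- bot.dwell(seconds).
- kinematics.solve_ik(position, orientation): joint angles nearest the present ones, or None.
- get_obs(): the state.
- vision.read_camera(name): name is "scene" or "top"; returns a dict with "frame" (420x560x3 uint8, red, green, blue), "intrinsics" (3x3 intrinsics, pixels), "dist" ([k1, k2, p1, p2, k3] as OpenCV has them; the pictures are not rectified), "view" (4x4, takes a point from world to camera coordinates). Camera axes: x right, y down, z forward; pixel columns grow to the right and rows downward; lengths in m; the calibration is good to about 2 mm. A picture is of the moment at which its call begins. There is no depth.
A pose or a line that the arm cannot do raises bot.IKError and nothing moves.
- hand_in(): hands the job in; it is judged then, once.
The state is a dict: "time_s": time; "joint_pos": joint angles; "joint_vel": joint speeds; "joint_efforts": joint torques, N m; "position": TCP position; "orientation": TCP orientation; "wrist_force": force on the tool from outside, world axes, zero at the start; "ft_torque": the same for the moment, N m; "gripper_width": finger opening in m; "grip_force": force on a finger pad.
Only numpy, scipy, OpenCV 4.12 (cv2) and the standard library are available. Lean on these libraries where they do the work, as an engineer would, in place of code of your own. Each camera call takes 0.05 s, during which the arm holds its last target. There are 200 camera calls.

### The job

Pull the silver stand's candle tray straight up until its red lock button clicks out through the window in the sleeve, and let the tray rest on the lock with its two ivory candles still lying side by side on it. Then gently lay the amber candle from its wooden rest on top of them, lying in the gap between the two and parallel to them, ends about level with theirs. Leave the button and the vase, jar and flowerpot alone.

Things in the scene. Friction and masses are not known exactly. Their poses are not given: they have to be found in the camera images.
- tray (a point): Middle of the upper face of the floor of the stand's wooden tray (126 mm up when fully down); x across its two candles, y along them, z up. Tray 89 mm in x, 66 mm in y, floor 6 mm thick; lips above the floor: 16 mm high at the x sides, 4 mm at the y ends, 1 mm outside the candle ends. Grip it from above across its 66 mm y size. The candles stick up 40 mm above the floor.
- mast (a joint): Height of the telescoping mast and tray, m: 0 fully down, 0.079 upper stop. The button comes out at about 0.075, where the locked mast then rests. Lifting tray and candles takes 5 to 10 N (damped, 50 N per m/s). Let go unlocked, it sinks slowly to 0. The stand's foot is fixed.
- lock_button (a joint): Red spring button, 14 mm square, on the mast: about 0 while hidden inside the sleeve, 0.010 (m) when it has clicked out and stands 6 mm proud of the sleeve.
- window (a point): Middle of the window (18 mm wide, 20 mm high) in the +x face of the stand's square aluminium sleeve (36 mm square, top 115 mm above the sideboard), where the red button appears; axes as the stand's. The stand has a dark steel base plate 130 mm (x) by 110 mm (y), 12 mm thick.
- candle_left_mid (a point): Centre of an ivory wax candle, 40 mm diameter, 60 mm long, 70 g, lying in the tray with its axis (own y) along the tray's y, 20.5 mm on the -x side of the tray's middle. x and z turn as it rolls.
- candle_right_mid (a point): Centre of the other ivory candle, the same, on the +x side.
- candle_amber_mid (a point): Centre of the amber candle, 40 mm diameter, 60 mm long along its own y, 50 to 100 g; starts in the wooden rest, centre 28 mm above the sideboard. Its flat ends overhang the 40 mm long rest by 10 mm each, so it can be gripped from above by its two ends (60 mm). Laid in the gap between the ivory candles, its centre is about 54 mm above the tray's floor.
- rest: Small fixed wooden candle rest, 60 mm (x) by 40 mm (y), 16 mm high, floor of its groove 8 mm up; origin at the centre of its underside, the candle lies along its y.
- vase: Bystander: white vase, 84 mm wide, 125 mm high; origin at the centre of its underside.
- jar: Bystander: white lidded jar, 100 mm wide, 60 mm high; origin at the centre of its underside.
- bowl_pot: Bystander: terracotta flowerpot, 90 mm wide, 72 mm high; origin at the centre of its underside.
Things that resemble listed ones, but are neither listed nor needed, are in the scene too. Of the things like the part that bears candle_amber_mid, leave any that is blue, green or yellow; of the rest the larger one is meant.

How it is judged:
By the outcome, as a careful person would: the job done as asked, in the order asked, and still so for the second after the job is handed in, with the robot touching nothing.
It also fails if it takes over 64 s, if anything falls off the work surface, if the arm or the gripper's body presses on something with over 40 N, if the wrist force passes 120 N, or if a joint passes its speed limit or range.

## Working session

There is one attempt and no reset: what is moved stays moved. The work goes in short steps, each a Python script; the robot and the scene stay as the last script left them, time stands still between calls to the robot, and variables do not carry over. Pictures are saved under pics/ and viewed, at most 10 in all, crops included, and the job is handed in when it is done.

```bash
mkdir -p pics; cat > h.py <<'E'
import numpy as np, cv2
from workcell import bot, hand, kinematics, get_obs, vision, hand_in
def pic(name, fn, crop=None, scale=1):
    c=vision.read_camera(name); f=c["frame"]
    np.savez(f"pics/{fn}.npz",**{k:np.array(v) for k,v in c.items()})
    if crop: f=f[crop[1]:crop[3],crop[0]:crop[2]]
    f=cv2.resize(f,None,fx=scale,fy=scale,interpolation=cv2.INTER_CUBIC)
    cv2.imwrite(f"pics/{fn}.png",f[:,:,::-1]); return c
def px2w(c,uv,z):
    p=cv2.undistortPoints(np.array([[uv]],float),np.array(c["intrinsics"]),np.array(c["dist"],float))[0,0]
    V=np.array(c["view"]);R,t=V[:3,:3],V[:3,3]
    o=-R.T@t; d=R.T@np.array([*p,1]); return o+d*(z-o[2])/d[2]
def w2px(c,P):
    V=np.array(c["view"])
    return cv2.projectPoints(np.atleast_2d(np.array(P,float)),cv2.Rodrigues(V[:3,:3])[0],V[:3,3],np.array(c["intrinsics"]),np.array(c["dist"],float))[0][:,0]
E
python3 - <<'E'
from h import *
for n in("scene","top"):
    c=pic(n,n+"0",scale=1.4); V=np.array(c["view"]); print(n,-V[:3,:3].T@V[:3,3],V[2,:3])
o=get_obs(); print(o["time_s"],o["orientation"])
E
```

```text
scene [1.34218211 0.4320737  0.91929601] [-0.63162226 -0.34701623 -0.69327704]
top [0.39835022 0.03054046 1.16081278] [ 0.17731067 -0.01798337 -0.98399061]
0.1 [ 9.75920392e-01  2.18126035e-01 -1.33958269e-04 -6.35491461e-04]
```

View pics/scene0.png

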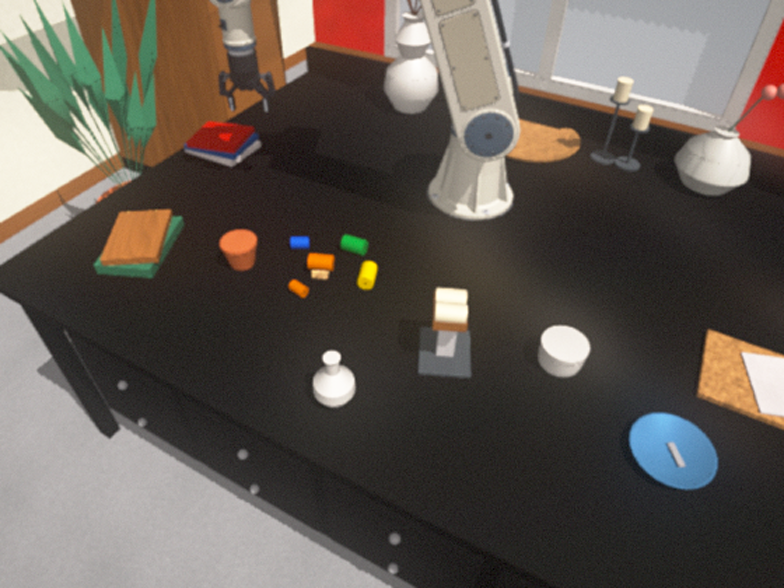

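View pics/top0.png

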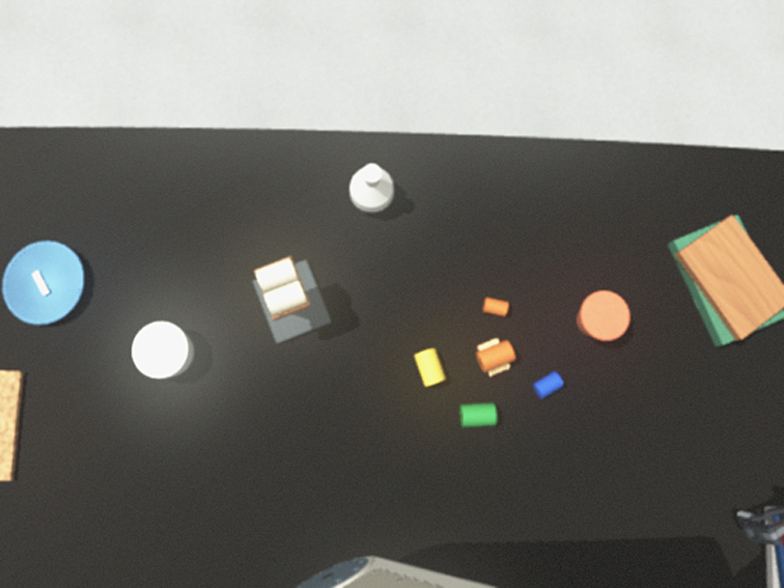

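Candidates in the top view (display px): large orange (495,356) lying in the wooden rest, small orange (496,307), yellow (430,367), green (478,415) and blue (548,385). I choose the large orange one in the rest. The stand's tray with the ivory candles is at (281,287). The scene view shows the same layout, with the stand at (447,325) and the amber candle at (320,262).

```bash
python3 - <<'E'
from h import *
c=dict(np.load("pics/top0.npz")); f=c["frame"]
a=cv2.resize(f[175:255,160:260],(500,400),interpolation=cv2.INTER_CUBIC); b=cv2.resize(f[200:280,300:360],(300,400),interpolation=cv2.INTER_CUBIC)
cv2.imwrite("pics/crop1.png",np.hstack([a,b])[:,:,::-1])
hsv=cv2.cvtColor(f,cv2.COLOR_RGB2HSV)
def rect(mask,z,box):
    m=np.zeros_like(mask); x0,y0,x1,y1=box; m[y0:y1,x0:x1]=mask[y0:y1,x0:x1]
    n,l,s,ce=cv2.connectedComponentsWithStats(m)
    for i in np.argsort(-s[1:,4])[:2]+1:
        if s[i,4]<30: continue
        pts=np.argwhere(l==i)[:,::-1]
        w=np.array([px2w(c,p,z)[:2] for p in pts])
        r=cv2.minAreaRect((w*1000).astype(np.float32)); print(s[i,4],ce[i].round(1),"mean",w.mean(0).round(4),"rect",np.round(r[0],1),np.round(r[1],1),round(r[2],1))
H,S,Vv=cv2.split(hsv)
print("amber");rect(((H>4)&(H<14)&(S>190)&(Vv>100)).astype(np.uint8),.032,(330,235,375,275))
print("ivory");rect(((S<90)&(Vv>170)).astype(np.uint8),.152,(170,175,230,235))
print("tray");rect(((Vv>110)).astype(np.uint8),.146,(170,175,230,235))
print("base");rect(((Vv>48)).astype(np.uint8),.012,(170,175,250,250))
E
```

```text
amber
ivory
1004 [199.9 204.2] mean [0.5975 0.1854] rect [596.4 185.4] [87.1 66.5] 23.9
tray
1742 [203.  208.4] mean [0.5891 0.1787] rect [583.6 171.2] [129.1  97. ] 23.7
base
6000 [209.5 212. ] mean [0.6054 0.1808] rect [606.4 182.6] [197.8 212.1] 1.5
```

View pics/crop1.png

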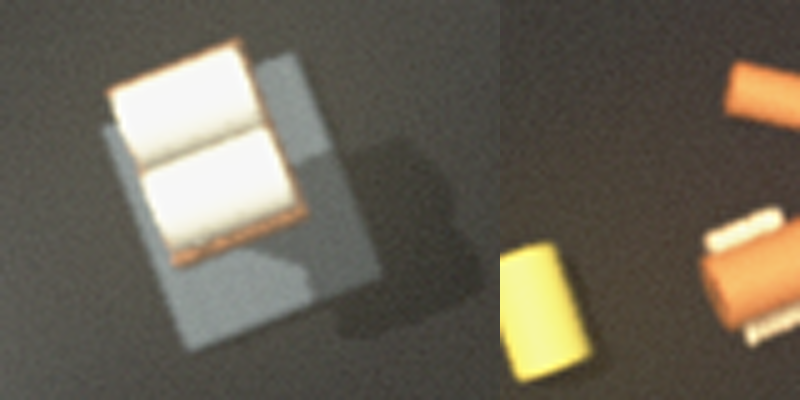

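```bash
python3 - <<'E'
from h import *
c=dict(np.load("pics/top0.npz")); f=c["frame"]
q=np.array([px2w(c,(160+(x+.5)/5-.5,175+(y+.5)/5-.5),.142)[:2] for x,y in [(107,92),(240,38),(308,212),(175,265)]])*1000
print(q.round(1),q.mean(0)); print([np.linalg.norm(q[i]-q[i-1]).round(1) for i in range(4)],[np.degrees(np.arctan2(*(q[i]-q[i-1])[::-1])).round(1) for i in range(4)])
b=np.array([px2w(c,(160+(x+.5)/5-.5,175+(y+.5)/5-.5),.012)[:2] for x,y in [(295,52),(382,275),(188,352),(103,125)]])*1000
print("base",b.mean(0),[np.linalg.norm(b[i]-b[i-1]).round(1) for i in range(4)],[np.degrees(np.arctan2(*(b[i]-b[i-1])[::-1])).round(1) for i in range(4)])
cr=cv2.resize(f[230:280,330:380],(500,500),interpolation=cv2.INTER_CUBIC)
s=dict(np.load("pics/scene0.npz")); g=cv2.resize(s["frame"][200:275,285:345],(300,375),interpolation=cv2.INTER_CUBIC)
g=np.vstack([g,np.zeros((125,300,3),np.uint8)])
cv2.imwrite("pics/crop2.png",np.hstack([cr,g])[:,:,::-1])
hsv=cv2.cvtColor(f,cv2.COLOR_RGB2HSV); print(hsv[250:260:3,350:358:3].tolist())
m=np.zeros(f.shape[:2],bool); m[235:275,330:375]=True
F=f.astype(int); m&=(F[...,0]>110)&(F[...,0]-F[...,2]>70)&(F[...,0]-F[...,1]>50)
pts=np.argwhere(m)[:,::-1]
for n,c_ in(("top",c),):
  w=np.array([px2w(c_,p,.028)[:2] for p in pts])*1000
  r=cv2.minAreaRect(w.astype(np.float32)); u,S,vt=np.linalg.svd(w-w.mean(0),full_matrices=False); print(len(pts),w.mean(0),r,np.degrees(np.arctan2(vt[0,1],vt[0,0])))
E
```

```text
[[625.1 232.9]
 [652.7 171.6]
 [570.4 136. ]
 [544.  196.5]] [598.08095384 184.25475985]
[np.float64(88.9), np.float64(67.2), np.float64(89.7), np.float64(66.0)] [np.float64(24.1), np.float64(-65.7), np.float64(-156.6), np.float64(113.6)]
base [597.95647205 184.47920458] [np.float64(108.2), np.float64(128.6), np.float64(107.9), np.float64(129.5)] [np.float64(-67.1), np.float64(-156.8), np.float64(113.4), np.float64(23.3)]
[[[15, 152, 245], [16, 147, 246], [17, 146, 246]], [[17, 144, 247], [18, 140, 247], [18, 140, 247]], [[17, 145, 246], [17, 144, 246], [15, 152, 245]], [[15, 155, 243], [13, 158, 237], [12, 161, 223]]]
391 [ 502.54081496 -195.89999756] ((503.0429992675781, -195.96885681152344), (39.825347900390625, 67.92575073242188), 22.450502395629883) 113.21411994840965
```

View pics/crop2.png

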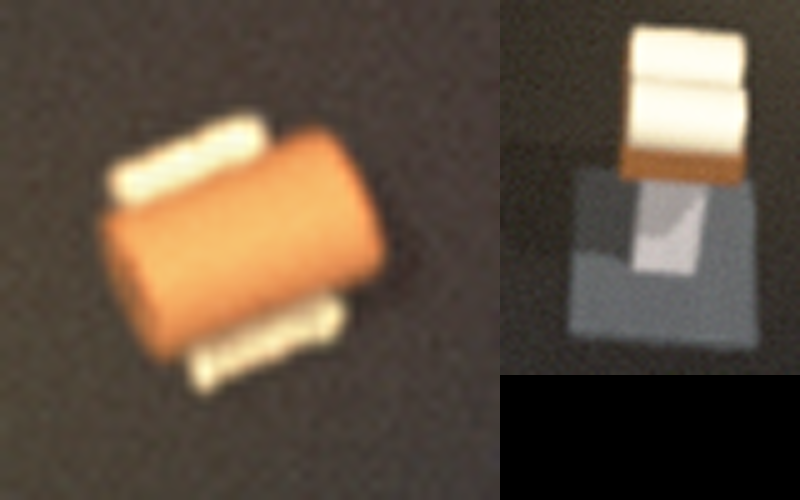

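The crop confirms the target: an amber candle across a pale wooden rest, with rails around (187,160) and (268,342) in the crop. The stand's base and tray centres agree within 0.3 mm at (0.598, 0.184), with the candle axis at about 113.4°.

```bash
cat >> h.py <<'E'
from scipy.spatial.transform import Rotation as Ro
def down(deg):
    a=np.radians(deg); y=np.array([np.cos(a),np.sin(a),0]); z=np.array([0,0,-1.]); 
    return Ro.from_matrix(np.c_[np.cross(y,z),y,z]).as_quat()
def st(t=""):
    o=get_obs(); print(t,round(o["time_s"],2),np.round(o["position"],4),"F",np.round(o["wrist_force"],1),"w",round(o["gripper_width"],4),"g",np.round(o["grip_force"],1)); return o
E
python3 - <<'E'
from h import *
c=dict(np.load("pics/top0.npz"))
b=np.array([px2w(c,(330+(x+.5)/10-.5,230+(y+.5)/10-.5),.016)[:2] for x,y in [(105,178),(250,112),(348,335),(203,393)]])*1000
print("rest",b.mean(0),[np.linalg.norm(b[i]-b[i-1]).round(1) for i in range(4)],[np.degrees(np.arctan2(*(b[i]-b[i-1])[::-1])).round(1) for i in range(4)])
print(bot.tcp_to_tips)
for a in (113.4,-66.6):
    for p in ([.598,.1844,.3],[.598,.1844,.125],[.502,-.196,.03],[.598,.1844,.26]):
        j=kinematics.solve_ik(p,down(a)); print(a,None if j is None else np.round(j,2))
q=down(113.4); j=kinematics.solve_ik([.598,.1844,.27],q)
if j is None or abs(j[5])>2.6: q=down(-66.6)
hand.move_gripper(.085)
bot.reach([.598,.1844,.27],q); st("above")
pic("top","t1"); 
bot.servo_line([.598,.1844,.126],velocity=.08); st("at")
hand.move_gripper(.05,40); st("grip")
E
```

```text
rest [ 500.40005496 -193.54297661] [np.float64(60.7), np.float64(42.2), np.float64(62.8), np.float64(41.1)] [np.float64(24.7), np.float64(-64.6), np.float64(-156.4), np.float64(112.4)]
0.017
113.4 [ 0.3   0.31  1.58 -0.    1.26 -1.68]
113.4 [ 0.3   0.49  1.73 -0.    0.92 -1.68]
113.4 [-0.38  0.53  1.96 -0.    0.65 -2.35]
113.4 [ 0.3   0.34  1.62 -0.    1.18 -1.68]
-66.6 [ 0.3   0.31  1.58 -0.    1.26  1.46]
-66.6 [ 0.3   0.49  1.73 -0.    0.92  1.46]
-66.6 [-0.38  0.53  1.96 -0.    0.65  0.79]
-66.6 [ 0.3   0.34  1.62 -0.    1.18  1.46]
above 3.2 [0.5982 0.1837 0.27  ] F [ 0.2 -0.1  0.3] w 0.0849 g 0.0
at 5.2 [0.5983 0.1845 0.1264] F [ 0.3  0.3 -0.3] w 0.0854 g 0.0
grip 5.53 [0.5981 0.1845 0.1266] F [-1.6 -0.8  6.2] w 0.0649 g 44.5
```

```bash
python3 - <<'E'
from h import *
o=st(); p=np.array(o["position"]); 
for dz,v in((.05,.04),(.070,.03),(.0755,.015)):
    bot.servo_line([p[0],p[1],p[2]+dz],velocity=v); st(dz)
for dz in(.0765,.0775,.0785):
    if abs(get_obs()["wrist_force"][2])>30: break
    bot.servo_line([p[0],p[1],p[2]+dz],velocity=.01); bot.dwell(.1); o=st(dz)
c=pic("scene","s2"); d=pic("top","t2"); 
g=lambda f,b:cv2.resize(f[b[1]:b[3],b[0]:b[2]],(400,500),interpolation=cv2.INTER_CUBIC)
cv2.imwrite("pics/c3.png",np.hstack([g(c["frame"],(275,160,355,260)),g(d["frame"],(160,150,240,250))])[:,:,::-1])
E
```

```text
5.53 [0.5981 0.1845 0.1266] F [-1.6 -0.8  6.2] w 0.0649 g 44.5
0.05 6.94 [0.5981 0.1845 0.1769] F [ 0.7  0.3 -2.1] w 0.0647 g 47.8
0.07 7.76 [0.5981 0.1845 0.1972] F [ 0.3  0.2 -0.9] w 0.065 g 47.9
0.0755 8.28 [0.5981 0.1845 0.2024] F [ 1.1 -0.3 -2.9] w 0.0649 g 47.6
0.0765 8.62 [0.5981 0.1845 0.2032] F [ 1.4 -0.2 -3.2] w 0.0649 g 47.6
0.0775 8.97 [0.5981 0.1845 0.2042] F [ 1.2  1.1 -5.2] w 0.0649 g 47.6
0.0785 9.32 [0.5981 0.1845 0.2052] F [ 2.  -0.2 -3.8] w 0.0645 g 47.6
```

View pics/c3.png

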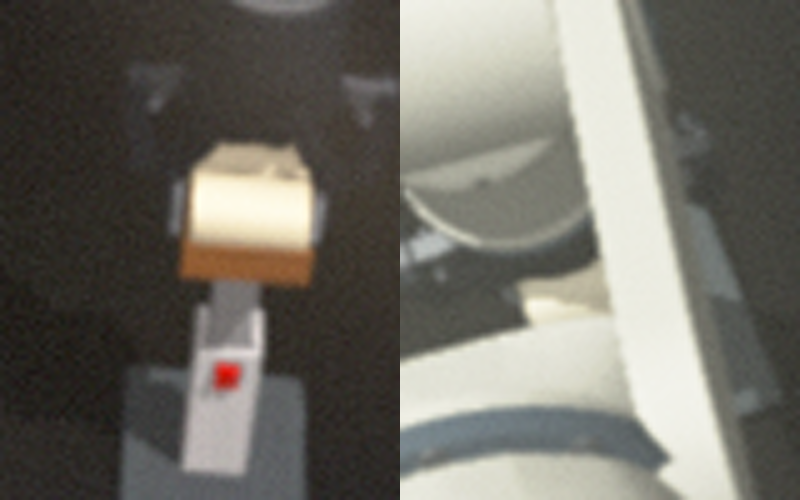

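The red button (226,376 in the crop) stands out through the sleeve window. The tray and ivory candles are raised and in place. Next I lower the tray onto the lock and release it.

```bash
python3 - <<'E'
from h import *
p=np.array(get_obs()["position"])
for k in range(1,6):
    bot.servo_line([p[0],p[1],p[2]-.001*k],velocity=.01); o=st(k)
    if o["wrist_force"][2]>5: break
hand.move_gripper(.085); st("open")
z=get_obs()["position"][2]
bot.servo_line([p[0],p[1],z+.09],velocity=.12)
q=down(-66.6)
if abs(kinematics.solve_ik([.502,-.195,.13],get_obs()["orientation"])[5])<2.7: q=get_obs()["orientation"]
bot.reach([.502,-.195,.14],q); st("above amber")
c=pic("scene","s4"); d=pic("top","t4"); 
g=lambda f,b:cv2.resize(f[b[1]:b[3],b[0]:b[2]],(400,500),interpolation=cv2.INTER_CUBIC)
cv2.imwrite("pics/c4.png",np.hstack([g(c["frame"],(275,160,355,260)),g(d["frame"],(160,150,240,250))])[:,:,::-1])
E
```

```text
1 9.68 [0.5981 0.1845 0.2041] F [ 1.4  0.7 -4.1] w 0.0649 g 47.7
2 9.93 [0.5981 0.1845 0.203 ] F [ 2.   0.4 -4.3] w 0.0648 g 47.6
3 10.18 [0.5981 0.1845 0.202 ] F [ 1.2 -0.5 -5.1] w 0.0646 g 47.6
4 10.43 [0.5981 0.1845 0.2016] F [-1.2 -1.3  0.7] w 0.065 g 48.2
5 10.68 [0.5981 0.1845 0.2014] F [-3.6 -2.4  9.8] w 0.0648 g 49.1
open 11.02 [0.598  0.1845 0.2   ] F [ 0.5  0.3 -0.1] w 0.0848 g 0.0
above amber 13.47 [ 0.5028 -0.1945  0.1404] F [-0.2  0.6 -0.9] w 0.0851 g 0.0
```

View pics/c4.png

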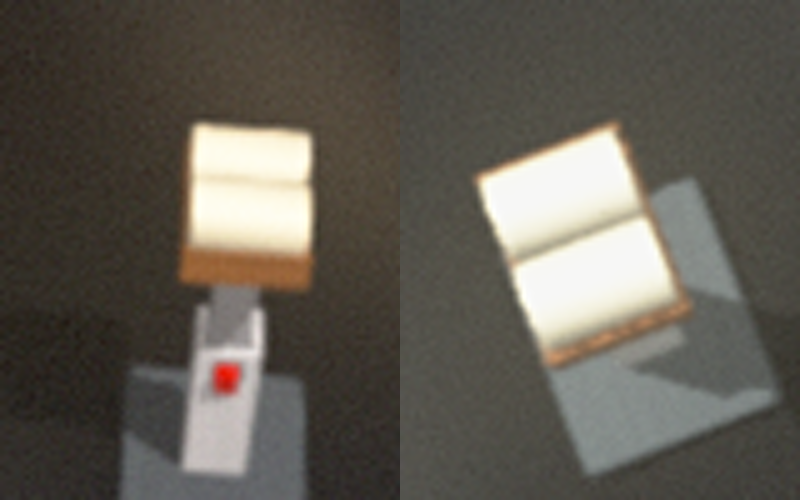

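The tray rests locked: the button still shows (226,378), and both ivory candles lie side by side. Next I refine the amber pose by fitting the silhouette, and the tray pose from its corners.

```bash
cat >> h.py <<'E'
def cyl(x,y,z,deg,r=.02,L=.06):
    a=np.radians(deg); u=np.array([np.cos(a),np.sin(a),0]); n=np.array([-u[1],u[0],0]); t=np.linspace(0,2*np.pi,48)
    return np.vstack([np.array([x,y,z])+s*L/2*u+r*(np.cos(t)[:,None]*n+np.sin(t)[:,None]*np.array([0,0,1])) for s in(-1,1)])
def ambermask(c,box):
    F=c["frame"].astype(int); m=np.zeros(F.shape[:2],bool); x0,y0,x1,y1=box; m[y0:y1,x0:x1]=True
    return m&(F[...,0]>75)&(F[...,0]-F[...,2]>.35*F[...,0])
def fit(c,m,z,x0):
    from scipy.optimize import least_squares
    M=cv2.moments(m.astype(np.uint8),True)
    def feat(M): return np.array([M["m10"]/M["m00"],M["m01"]/M["m00"],.5*np.arctan2(2*M["mu11"],M["mu20"]-M["mu02"])])
    f0=feat(M)
    def res(p):
        h=cv2.convexHull(w2px(c,cyl(p[0],p[1],z,p[2]*100)).astype(np.float32)); d=feat(cv2.moments(h))-f0; d[2]=(d[2]+np.pi/2)%np.pi-np.pi/2; d[2]*=20; return d
    s=least_squares(res,[x0[0],x0[1],x0[2]/100],diff_step=1e-3,x_scale=[.01,.01,.05])
    h=cv2.contourArea(cv2.convexHull(w2px(c,cyl(s.x[0],s.x[1],z,s.x[2]*100)).astype(np.float32)))
    return s.x[0],s.x[1],s.x[2]*100,s.cost,M["m00"],h
E
python3 - <<'E'
from h import *
c=dict(np.load("pics/top0.npz")); print("amber top",np.round(fit(c,ambermask(c,(334,236,374,272)),.028,(.502,-.195,113)),4))
c=dict(np.load("pics/scene0.npz")); m=ambermask(c,(215,176,243,194)); print("amber scene",np.round(fit(c,m,.028,(.502,-.195,113)),4))
d=dict(np.load("pics/top0.npz" if 0 else "pics/t4.npz"))
q=np.array([px2w(d,(160+(x+.5)/5-.5,150+(y+.5)/5-.5),.217)[:2] for x,y in [(75,178),(218,124),(290,305),(150,365)]])*1000
print(q.mean(0),[np.linalg.norm(q[i]-q[i-1]).round(1) for i in range(4)],[np.degrees(np.arctan2(*(q[i]-q[i-1])[::-1])).round(1) for i in range(4)])
F=d["frame"].astype(int); m=np.zeros(F.shape[:2],bool); m[170:230,170:222]=True; m&=(F[...,2]>165)
pts=np.argwhere(m)[:,::-1]; w=np.array([px2w(d,p,.233)[:2] for p in pts])*1000
print("ivory",w.mean(0),cv2.minAreaRect(w.astype(np.float32)))
E
```

```text
amber top [ 5.011000e-01 -1.945000e-01  1.128413e+02  0.000000e+00  5.170000e+02
  4.015396e+02]
amber scene [ 4.998000e-01 -1.959000e-01  1.138431e+02  0.000000e+00  2.660000e+02
  2.152558e+02]
[598.0721721  184.25784474] [np.float64(89.8), np.float64(66.5), np.float64(87.2), np.float64(65.2)] [np.float64(24.6), np.float64(-67.1), np.float64(-156.2), np.float64(115.1)]
ivory [597.19681236 184.73073343] ((597.1903076171875, 184.90789794921875), (77.85122680664062, 62.09012222290039), 23.242876052856445)
```

```bash
python3 - <<'E'
from h import *
a=113.1 if abs((Ro.from_quat(get_obs()["orientation"]).as_matrix()[1,1]>0)) else -66.9
q=down(a)
bot.reach([.5007,-.1946,.12],q)
bot.servo_line([.5007,-.1946,.030],velocity=.07); st("at")
hand.move_gripper(.04,30); st("grip")
bot.servo_line([.5007,-.1946,.15],velocity=.08); bot.dwell(.2); st("lift")
bot.servo_line([.5007,-.1946,.36],velocity=.2)
bot.reach([.598,.1844,.34],down(a+.3)); bot.dwell(.2); st("over")
bot.servo_line([.598,.1844,.28],velocity=.06); bot.dwell(.2); st("near")
c=pic("scene","s5"); d=pic("top","t5"); 
g=lambda f,b:cv2.resize(f[b[1]:b[3],b[0]:b[2]],(400,500),interpolation=cv2.INTER_CUBIC)
cv2.imwrite("pics/c5.png",np.hstack([g(c["frame"],(275,120,355,220)),g(d["frame"],(160,150,240,250))])[:,:,::-1])
E
```

```text
at 15.25 [ 0.501  -0.1947  0.0304] F [ 0.2 -0.2 -0.6] w 0.0853 g 0.0
grip 15.6 [ 0.5009 -0.1946  0.0305] F [-1.2  1.4  5. ] w 0.0597 g 31.6
lift 17.45 [ 0.5006 -0.1945  0.1497] F [ 0.2 -0.2 -1.3] w 0.0596 g 32.4
over 20.31 [0.5982 0.1833 0.3402] F [ 0.8  0.9 -1. ] w 0.0595 g 32.5
near 21.66 [0.5981 0.1845 0.2804] F [-0.2 -0.4 -0.6] w 0.0597 g 32.5
```

View pics/c5.png

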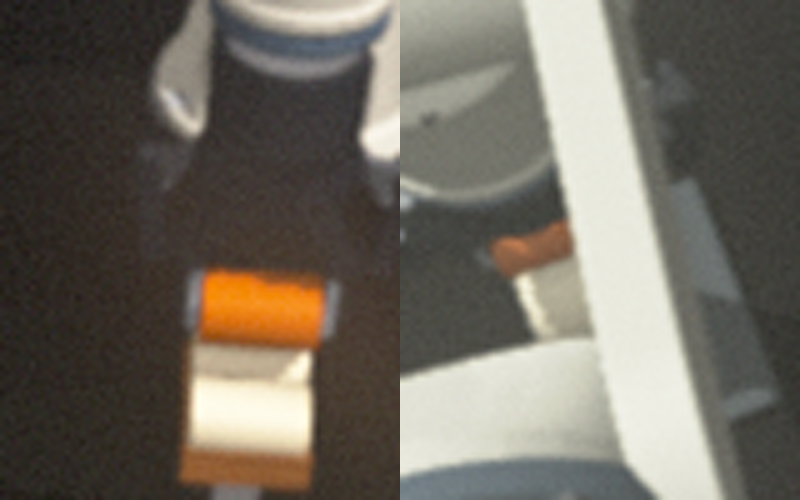

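The amber candle (262,307 in the crop) is held by its ends just above the ivory pair, parallel to them. I'll check its offset numerically against the ivory candle, then lower it.

```bash
python3 - <<'E'
from h import *
c=dict(np.load("pics/s5.npz")); F=c["frame"].astype(int)
m=ambermask(c,(312,170,345,190))&(F[...,0]-F[...,1]>60)&(F[...,1]<.75*F[...,0])
print("amber",np.round(fit(c,m,.278,(.598,.184,113.4)),4))
# expected vs observed ivory silhouette of front (outer) candle, bounds in crop px
k=lambda P:(w2px(c,P)-[275,120]+.5)*5-.5
a=np.radians(113.4); n=np.array([np.cos(a-np.pi/2),np.sin(a-np.pi/2)])
P=k(cyl(.598+.0205*n[0],.1844+.0205*n[1],.221,113.4)); print("ivory front exp px",P.min(0),P.max(0))
P=k(cyl(.598,.1844,.278,113.4)); print("amber exp px",P.min(0),P.max(0))
E
```

```text
amber [5.974000e-01 1.851000e-01 1.073883e+02 0.000000e+00 3.240000e+02
 3.815527e+02]
ivory front exp px [186.11789608 376.34628832] [309.49389421 461.1126953 ]
amber exp px [195.57794315 265.82424279] [322.20984043 352.58469062]
```

Both are shifted by the same roughly 4 px (2 mm) in calibration, so relative alignment is good. Lowering now.

```bash
python3 - <<'E'
from h import *
x,y=.598,.1844
bot.servo_line([x,y,.262],velocity=.04); o=st("262"); f0=o["wrist_force"][2]
z=.262
while z>.2515:
    z-=.001; bot.servo_line([x,y,z],velocity=.015); f=get_obs()["wrist_force"][2]
    if z<.2595: st(round(z,4))
    if f-f0>2.5: break
bot.dwell(.2); st("down")
hand.move_gripper(.068); st("open1"); 
hand.move_gripper(.078); 
p=get_obs()["position"]
bot.servo_line([p[0],p[1],.36],velocity=.08)
bot.reach([.4,-.1,.38],get_obs()["orientation"]); bot.dwell(.3); st("away")
c=pic("scene","s6"); d=pic("top","t6"); 
g=lambda f,b:cv2.resize(f[b[1]:b[3],b[0]:b[2]],(400,500),interpolation=cv2.INTER_CUBIC)
cv2.imwrite("pics/c6.png",np.hstack([g(c["frame"],(275,150,355,250)),g(d["frame"],(160,150,240,250))])[:,:,::-1])
E
```

```text
262 22.36 [0.598  0.1844 0.2618] F [ 1.   0.1 -1.2] w 0.0594 g 32.5
0.259 23.11 [0.598  0.1844 0.2589] F [-0.4 -0.1 -1. ] w 0.0597 g 32.5
0.258 23.36 [0.5981 0.1844 0.2582] F [-1.  -0.5  0.8] w 0.0596 g 32.7
0.257 23.61 [0.5983 0.1845 0.2581] F [-2.2 -1.4  7.3] w 0.0598 g 33.4
down 23.81 [0.5983 0.1845 0.258 ] F [-1.8 -1.   7.6] w 0.0594 g 33.4
open1 24.06 [0.5979 0.1844 0.2568] F [-0.1  0.   0.5] w 0.068 g 0.0
away 27.38 [ 0.4004 -0.0996  0.3798] F [ 0.4 -0.4  0.9] w 0.0783 g 0.0
```

View pics/c6.png

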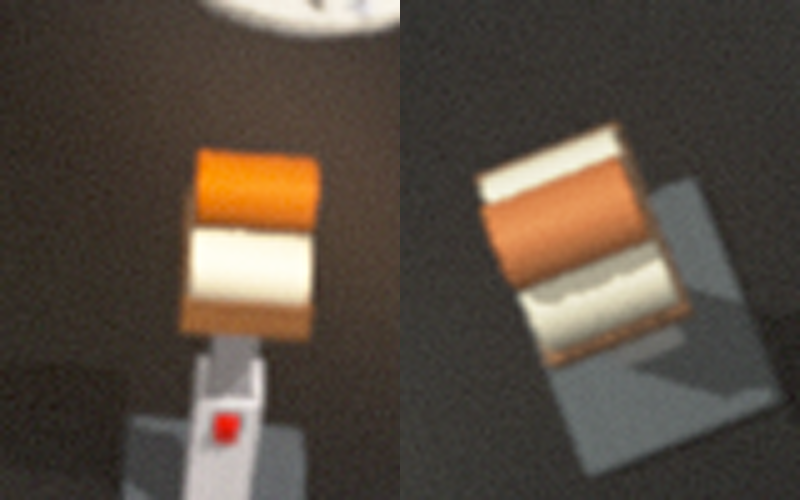

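The amber candle lies in the gap ((258,190) in the scene crop, (570,222) in the top crop), parallel to the ivory pair with its ends level. The button is still out at (226,428).

```bash
python3 -c "
from h import *
bot.dwell(.3); print(hand_in())"
```

```text
the job is handed in; nothing more can be done
None
```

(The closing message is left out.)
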